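# Raise the inspection camera by one turn of its hand wheel

### The arm

A 7-joint arm with a two-finger parallel gripper is mounted at the origin on the work surface. World frame = base frame: x ahead of the robot, y to its left, z up, the work surface at z = 0. Lengths are in m, angles in rad, forces in N, time in s.
With the tool pointing down it reaches from about 0.4 to 0.85 m from the base axis. Payload 4.5 kg.
Tool frame: the origin (TCP) lies between the finger pads; the fingertips stand 19 mm ahead of it and the grasp point (between the pads) is the TCP (r.nose_length is the distance from the TCP to the fingertips, in m); z points along the fingers, x is the direction in which the jaws open and shut, and the axes are right-handed (so a half turn about z gives the same grasp; the last joint's range is limited). The gripper opens to 88 mm and grips with 3 to 60 N. Pads are 18 mm wide; open, the fingers measure 123 mm over their backs; the gripper's body (75 mm by 187 mm) begins 45 mm behind the grasp point.
Start: joints at [1.148, 0.689, -0.195, 1.565, 0.157, 0.902, -0.215], TCP at [0.276, -0.561, 0.258] pointing down, gripper open.
Joint ranges: [-3.01, 3.01], [-0.46, 2.08], [-1.47, 1.51], [0.13, 2.56], [-1, 4.14], [0.04, 2.09], [-2.66, 2.66]. Speed limits (rad/s): [2.57, 2.57, 3.14, 3.14, 3.14, 3.14, 3.14].

### API

Orientations are given as a unit quaternion [x, y, z, w].
In Python, from plant import get_state, vision, r gives the robot as it stands.
- The arm moves only by the tool play_rows, never from a script. Its argument "deltas" is a list that holds one entry, the list of rows, each a list of 7 numbers: the gripper command: -1 is fully open, 1 is shut, values between are in proportion, then the shift along the tool's x, y, z normalised to -1 to 1, where 1 is 300 mm, then the turn, a rotation vector about the tool's x, y, z normalised to -1 to 1, where 1 is pi rad. A call has 1 to 5 rows; each row is the pose to reach, as a shift and turn from the pose measured when the call began, along the tool's axes at that moment, turning the shorter way round; what a row does not reach only later rows make up. A row lasts 1/8 s, in which the tool goes at most 62.5 mm and 10.7 degrees, less where a joint would pass 70% of its speed; a pose out of reach is approached as far as the arm can. A call with a number of a shift or a turn outside -1 to 1 is refused whole. A call with a gripper value outside its range is refused whole. The fingers move at their own pace and stop on an object; "force" is the grip in N (left out, the last holds). Time passes only in rows, so rows that repeat a pose let the fingers close. It gives the time, the measured TCP pose, the force and the opening at its end, in the units of the state.
- get_state(): the state, without advancing time (a new reading comes with each control period).
- vision.snapshot(name): name is "scene" or "top"; returns the picture (480x640x3 uint8, red, green, blue); there is no depth.
- vision.camera_model(name): a dict with "vfov" (degrees; the focal length in pixels is half the picture's height over the tangent of half this angle, whatever the lens; pixels are square), "cx", "cy" (the principal point, pixels), "world_to_cam" (4x4, takes a point from world to camera coordinates). Camera axes: x right, y up, looking along -z (the intrinsics and any distortion apply to the point x, -y, -z); pixel columns grow to the right and rows downward; lengths in m; the calibration is good to about 2 mm. A picture is of the moment at which its call begins. camera_model takes no time and is no camera call.
- r.finish_job(): hands the job in, once; it reports no verdict.
The state is a dict: "clock": time; "q": joint angles; "qd": joint speeds; "joint_torque": joint torques, N m; "tool_pos": TCP position; "eef_rot": TCP orientation; "contact_force": force on the tool from outside, world axes, zero at the start; "moment": the same for the moment, N m; "opening": opening from 0.0 (shut) to 1.0 (fully open).
Only numpy, scipy, OpenCV 4.12 (cv2) and the standard library are available. Lean on these libraries where they do the work, as an engineer would, in place of code of your own. Each camera call takes 0.05 s, during which the arm holds its last target.

### The job

Raise the inspection camera by exactly one turn of its screw: with the outside of your fingertips against the upright handle, push the hand wheel on top of the camera stand once round clockwise (seen from above) until the handle is back where it began. Only push the handle gently, never take it between your fingers; then take your fingers away, and leave the camera, bottle, lens and brush alone.

Things in the scene. Friction and masses are not known exactly. Their poses are not given: they have to be found in the camera images.
- stand: Camera lift stand, fixed to the bench at another place and yaw each run: grey base plate 270 x 200 x 14 mm, two upright steel shafts with a screw between, aluminium head plate 130 x 56 mm, top 200 mm above the bench. Origin on the bench under the axis of screw and wheel; z up; own -x points to the camera side. The base reaches from own x -197 to +73 mm, y -100 to +100 mm.
- wheel_hub (a point): Centre of the hand wheel, on its upright axis level with the rim's top, 235 mm above the bench. The wheel is level, aluminium, 125 mm across, rim 15 mm thick and round, three spokes, one of them to the handle. Only the handle stands above the rim's top by more than 1 mm.
- wheel (a joint): Angle of the hand wheel, rad, growing clockwise seen from above; one turn is 6.283. Starts between -1.2 and 1.2; at 0 the handle lies on the stand's own -x side. Turns freely nearly four turns either way; needs about 3 N at the handle (0.16 N m dry friction, light damping), does not spring back, stops at once when not pushed. One turn clockwise lifts the camera 8 mm.
- handle: Black upright handle on the wheel's rim, a smooth barrel that revolves loosely on its pin: 62 mm tall (top 297 mm above the bench), 18 mm across at the foot, 25 mm at 38 mm up, 21 mm near the top. Origin on its upright axis at its foot, level with the rim's top, 55 mm from the wheel's axis. Its own yaw means nothing.
- camera: Camera head on the stand's carriage: white block and bracket, black lens tube with white ring light, grey camera box 44 x 44 mm; its highest point about 210 mm above the bench, lower than the wheel. It hangs 122 mm from the axis on the stand's -x side. Origin on the screw's axis; slides along z as the wheel turns. Not to be touched.
- bottle: Bystander: loose amber bottle with a black cap standing on the bench, 32 mm across, 75 mm tall, origin at the centre of its underside.
- lens: Bystander: loose black spare lens standing on the bench, 38 mm across, 58 mm tall, origin at the centre of its underside.
- brush: Bystander: loose cleaning brush with a yellow handle lying on the bench along its own x, 150 mm long, origin at the underside of its middle.

How it is judged:
By the outcome, as a careful person would: the job done as asked, in the order asked, and still so for the second after the job is handed in, with the robot touching nothing.
It also fails if it takes over 64 s, if anything falls off the work surface, if the arm or the gripper's body presses on something with over 40 N, if the wrist force passes 120 N, or if a joint passes its speed limit or range.

## Working session

There is one attempt and no reset: what is moved stays moved. The work goes in short steps, Python scripts to look and compute and a tool call to move; the robot and the scene stay as the last step left them, time stands still between calls to the robot, and variables do not carry over. Pictures are saved under pics/ and viewed, and the job is handed in when it is done.

Besides the shell and the picture viewer there is one more tool, called after "Request:" in YAML: its name, and indented under it one key for each argument. play_rows: Moves the arm, as the interface text tells. Scaled input: -1 to 1 covers 300 mm each way for a shift and pi rad each way for a turn. Its arguments: {"type":"object","properties":{"deltas":{"type":"array"},"force":{"type":"number"}},"required":["deltas"]}

```bash
ls; mkdir -p pics; python3 - <<'E'
from plant import get_state, vision, r
import cv2
s=get_state(); print(s)
for n in("scene","top"):
    cv2.imwrite(f"pics/{n}0.png",vision.snapshot(n)[:,:,::-1]); print(n,vision.camera_model(n))
E
```

```text
pics
{'clock': 0.0, 'q': array([ 1.14779636,  0.69001747, -0.19447868,  1.56634925,  0.15729583,
        0.90251136, -0.21507555]), 'qd': array([-4.43248681e-04,  6.20962520e-04,  1.15087661e-03,  6.87385686e-05,
        7.77014856e-04, -9.79461564e-04, -5.02679503e-04]), 'joint_torque': array([ 8.04395095e-04, -5.27569163e+01, -1.26721781e+00, -1.53431994e+01,
       -5.27218357e-02,  6.47856112e-03,  1.68738529e-04]), 'tool_pos': array([ 0.2753458 , -0.56040053,  0.25688683]), 'eef_rot': array([ 8.48866492e-01, -5.28606451e-01, -8.43159415e-04, -4.33600265e-04]), 'contact_force': array([-0.22242491,  0.04096343, -0.00644406]), 'moment': array([-0.00487154, -0.01660763,  0.04993705]), 'opening': 0.9982222116323222}
scene {'vfov': 43.60996454699984, 'cx': 317.09204804078405, 'cy': 244.0520997658062, 'world_to_cam': array([[ 0.11356889,  0.99332027,  0.02041947, -0.07758487],
       [-0.69687184,  0.0649926 ,  0.71424478,  0.26977023],
       [ 0.7081467 , -0.09534574,  0.69959806, -1.51484544],
       [ 0.        ,  0.        ,  0.        ,  1.        ]])}
top {'vfov': 57.14446203519052, 'cx': 320.93470506335336, 'cy': 233.747537011131, 'world_to_cam': array([[-0.10560915, -0.99440714, -0.00106844,  0.08838829],
       [ 0.96401656, -0.10264506,  0.24522654, -0.60123709],
       [-0.24396469,  0.02486817,  0.96946521, -0.72574408],
       [ 0.        ,  0.        ,  0.        ,  1.        ]])}
```

View pics/scene0.png

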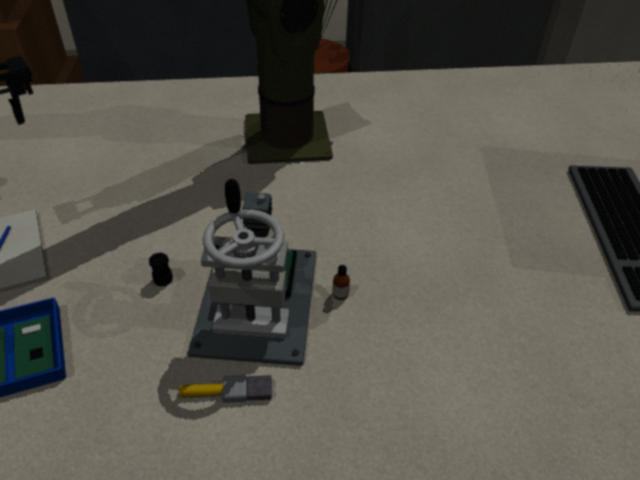

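View pics/top0.png

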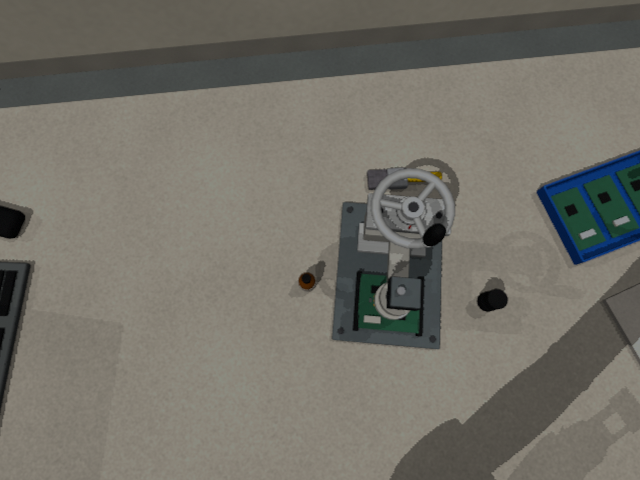

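```bash
python3 - <<'E'
import cv2
a=cv2.imread("pics/scene0.png")[160:370,170:360]; cv2.imwrite("pics/sc_crop.png",cv2.resize(a,None,fx=2.85,fy=2.85,interpolation=cv2.INTER_CUBIC)*1)
a=cv2.imread("pics/top0.png")[155:355,320:470]; cv2.imwrite("pics/top_crop.png",cv2.resize(a,None,fx=3,fy=3,interpolation=cv2.INTER_CUBIC))
E
```

```text
(no output)
```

View pics/sc_crop.png

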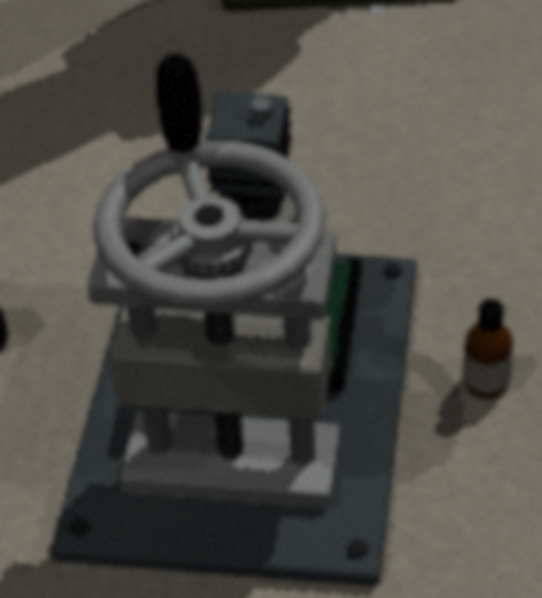

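View pics/top_crop.png

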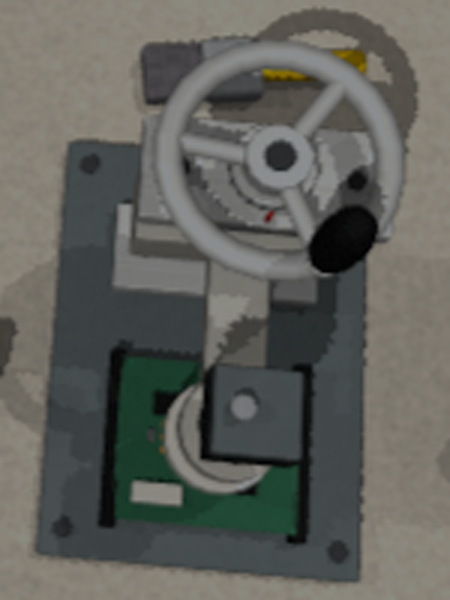

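```bash
cat > h.py <<'E'
import numpy as np, cv2
from plant import vision
def proj(n,P):
    m=vision.camera_model(n); P=np.atleast_2d(P); f=240/np.tan(np.radians(m["vfov"])/2)
    c=(m["world_to_cam"]@np.c_[P,np.ones(len(P))].T).T
    return np.c_[m["cx"]+f*c[:,0]/-c[:,2], m["cy"]-f*c[:,1]/-c[:,2]]
def stand(p,L):
    L=np.atleast_2d(L); c,s=np.cos(p[2]),np.sin(p[2])
    return np.c_[p[0]+c*L[:,0]-s*L[:,1], p[1]+s*L[:,0]+c*L[:,1], L[:,2]]
def handle(p,th,z,rad=0.055):  # clockwise from -x
    a=np.pi-th
    return np.array([rad*np.cos(a),rad*np.sin(a),z])
E
cat > fit.py <<'E'
from h import *
from scipy.optimize import least_squares
t=lambda u,v:(320+u/3-.33,155+v/3-.33); s=lambda u,v:(170+u/2.85-.33,160+v/2.85-.33)
b=.014
obs=[("top",t(70,143),(.073,.1,b)),("top",t(38,553),(-.197,.1,b)),("top",t(358,578),(-.197,-.1,b)),
("top",t(279,157),(0,0,.235)),("scene",s(209,215),(0,0,.235)),
("scene",s(53,552),(.073,-.1,b)),("scene",s(382,572),(.073,.1,b)),("scene",s(415,260),(-.197,.1,b))]
hp=[("top",t(345,238),.285),("scene",s(180,65),.292),("scene",s(183,145),.237)]
def res(p):
    o=[]
    for n,px,L in obs:o.append(proj(n,stand(p,L))[0]-px)
    for n,px,z in hp:o.append(proj(n,stand(p,handle(p,p[3],z)))[0]-px)
    return np.array(o)
f=least_squares(lambda p:res(p).ravel(),[.6,-.1,0,.5],loss="soft_l1")
print(f.x,np.degrees(f.x[2:])); print(res(f.x).round(1))
p=f.x
ims={n:cv2.imread(f"pics/{n}0.png") for n in("top","scene")}
a=np.linspace(0,2*np.pi,73)
for n in ims:
    k=3
    im=cv2.resize(ims[n],None,fx=k,fy=k,interpolation=cv2.INTER_CUBIC)
    def dr(P,c): cv2.polylines(im,[np.round((proj(n,P)+.5)*k).astype(int)],False,c,1)
    dr(stand(p,np.c_[.0625*np.cos(a),.0625*np.sin(a),0*a+.2275]),(0,0,255))
    for z,rr in((.236,.009),(.273,.0125),(.295,.0105)):
        h=handle(p,p[3],z); dr(stand(p,h+np.c_[rr*np.cos(a),rr*np.sin(a),0*a]),(0,255,255))
    dr(stand(p,[(.073,.1,b),(.073,-.1,b),(-.197,-.1,b),(-.197,.1,b),(.073,.1,b)]),(0,255,0))
    dr(stand(p,[(.028,.065,.2),(.028,-.065,.2),(-.028,-.065,.2),(-.028,.065,.2),(.028,.065,.2)]),(255,255,0))
    u=(320,150) if n=="top" else (170,160)
    cv2.imwrite(f"pics/ov_{n}.png",im[u[1]*k:u[1]*k+600,u[0]*k:u[0]*k+600])
E
python3 fit.py
```

```text
[ 0.59455032 -0.10899494 -0.1829959  -0.3905961 ] [-10.4848927  -22.37950814]
[[-2.1 -0.9]
 [-1.1  1.1]
 [ 0.8  1.4]
 [-0.5 -1.1]
 [-0.  -1.6]
 [-1.6 -0.3]
 [-0.4  0.8]
 [-0.5 -1.6]
 [-0.1 -2. ]
 [-0.7  0.2]
 [ 1.  -0.7]]
```

View overlays.

View pics/ov_top.png

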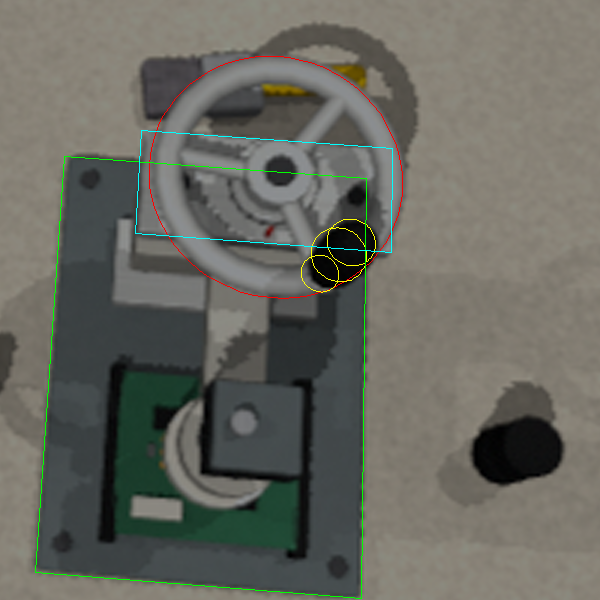

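View pics/ov_scene.png

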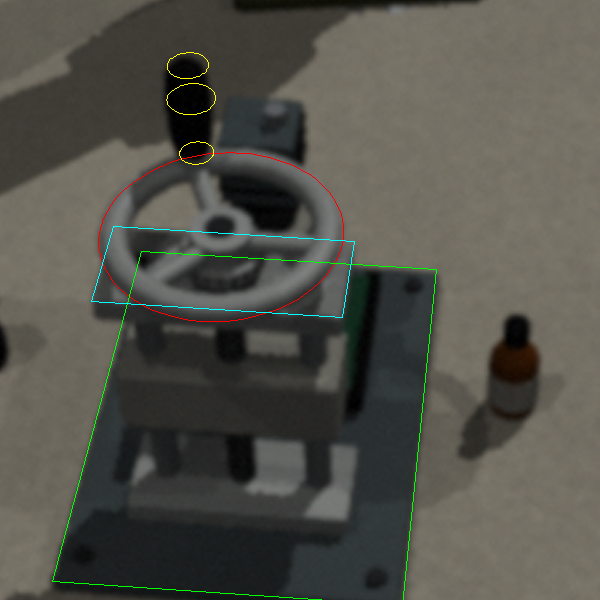

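```bash
cat >> h.py <<'E'
from plant import get_state, r
from scipy.spatial.transform import Rotation as Ro
HUB=np.array([.5945,-.109]); RD=Ro.from_matrix(np.diag([1.,-1,-1]))
def rows(targets,g=1,turn=True):
    s=get_state(); R0=Ro.from_quat(s["eef_rot"]); 
    rv=((R0.inv()*RD).as_rotvec()/np.pi).round(3) if turn else np.zeros(3)
    for T in targets:
        d=R0.inv().apply(np.array(T)-s["tool_pos"])/.3
        print([g]+d.round(3).tolist()+rv.tolist())
def C(a,gap=0.,rad=.055,hr=.0125,hx=.0175,hy=.009,z=.274):
    "pusher centre for handle at world angle a(deg)"
    a=np.radians(a); t=np.array([np.sin(a),-np.cos(a)]); H=HUB+rad*np.array([np.cos(a),np.sin(a)])
    d=np.linspace(0,.06,6001); P=np.abs(d[:,None]*t)  # dist from rect
    q=np.linalg.norm(np.maximum(P-[hx,hy],0),axis=1)
    dd=d[np.argmax(q>=hr)]+gap
    return np.r_[H-dd*t,z]
E
python3 - <<'E'
from h import *
print(C(191.9),C(191.9,.025))
c=C(191.9,.025)
rows([[.2753,-.5604,.40],[.3,-.52,.4],[.35,-.45,.4],[.40,-.40,.4],[.45,-.34,.4]])
E
```

```text
[ 0.54521437 -0.14184886  0.274     ] [ 0.55036948 -0.16631158  0.274     ]
[1, -0.001, 0.0, -0.477, -0.0, 0.0, -0.355]
[1, -0.086, -0.133, -0.477, -0.0, 0.0, -0.355]
[1, -0.222, -0.385, -0.476, -0.0, 0.0, -0.355]
[1, -0.298, -0.609, -0.476, -0.0, 0.0, -0.355]
[1, -0.404, -0.846, -0.476, -0.0, 0.0, -0.355]
```

Request:
play_rows:
  deltas:
    - [[1,0,0,-0.2,0,0,0],[1,0,0,-0.4,0,0,0],[1,-0.086,-0.133,-0.477,0,0,-0.1],[1,-0.222,-0.385,-0.477,0,0,-0.2],[1,-0.3,-0.6,-0.477,0,0,-0.3]]
  force: 10

```text
clock: 0.72
tool_pos: [0.3782, -0.4209, 0.4005]
eef_rot: [0.963, -0.27, -0.001, -0.0]
contact_force: [1.0, -0.9, -0.2]
opening: 0.461
```

```bash
python3 - <<'E'
from h import *
s=get_state();print(s["tool_pos"],s["eef_rot"],s["q"].round(2),s["opening"],s["contact_force"])
rows([[.5,-.25,.40],[.55,-.167,.4],[.55,-.167,.36]])
E
```

```text
[ 0.37816376 -0.42089694  0.40045848] [ 9.62910406e-01 -2.69820464e-01 -5.95045023e-04 -3.37038023e-04] [ 0.99  0.48 -0.38  1.53  0.19  1.17  0.03] 0.461082991626098 [ 1.03612174 -0.94858115 -0.17795296]
[1, 0.051, -0.698, 0.002, -0.0, 0.0, -0.174]
[1, 0.05, -1.021, 0.002, -0.0, 0.0, -0.174]
[1, 0.05, -1.021, 0.135, -0.0, 0.0, -0.174]
```

Request:
play_rows:
  deltas:
    - [[1,0.03,-0.2,0,0,0,-0.06],[1,0.05,-0.4,0,0,0,-0.12],[1,0.05,-0.6,0,0,0,-0.174],[1,0.05,-0.8,0,0,0,-0.174],[1,0.05,-0.98,0,0,0,-0.174]]

```text
clock: 1.35
tool_pos: [0.5444, -0.1755, 0.4002]
eef_rot: [1.0, 0.0, -0.001, -0.001]
contact_force: [2.2, -0.5, 0.1]
opening: 0.005
```

```bash
python3 - <<'E'
from h import *
s=get_state();print(s["tool_pos"],s["eef_rot"],s["q"].round(2),s["opening"],s["contact_force"])
rows([[.5504,-.168,.35],[.5504,-.168,.31],[.5504,-.168,.274]])
E
```

```text
[ 0.54436126 -0.17550966  0.40020872] [ 9.99999350e-01  4.58255474e-04 -8.04686085e-04 -6.64902541e-04] [ 0.55  0.51 -0.55  1.5   0.27  1.2  -0.03] 0.004616250637508282 [ 2.16558262 -0.51031892  0.12133702]
[1, 0.02, -0.025, 0.167, -0.0, 0.001, 0.0]
[1, 0.021, -0.025, 0.301, -0.0, 0.001, 0.0]
[1, 0.021, -0.024, 0.421, -0.0, 0.001, 0.0]
```

Request:
play_rows:
  deltas:
    - [[1,0.02,-0.01,0,0,0,0],[1,0.02,-0.01,0.15,0,0,0],[1,0.02,-0.01,0.3,0,0,0],[1,0.02,-0.01,0.42,0,0,0],[1,0.02,-0.01,0.42,0,0,0]]

```text
clock: 1.98
tool_pos: [0.5478, -0.1734, 0.2716]
eef_rot: [1.0, -0.0, -0.004, -0.001]
contact_force: [-0.0, 0.5, 0.5]
opening: 0.005
```

```bash
python3 - <<'E'
from h import *
for n in("scene","top"): cv2.imwrite(f"pics/{n}1.png",vision.snapshot(n)[:,:,::-1])
a=cv2.imread("pics/scene1.png")[100:340,130:370];b=cv2.imread("pics/top1.png")[120:360,300:540]
cv2.imwrite("pics/both1.png",cv2.resize(np.hstack([a,b]),(800,400),interpolation=cv2.INTER_CUBIC))
s=get_state();print(s["tool_pos"],s["eef_rot"],s["q"].round(2),s["opening"],s["contact_force"])
E
```

```text
[ 0.55048197 -0.17303167  0.27496932] [ 9.99999768e-01 -4.23776654e-05 -4.53409714e-04 -5.07432538e-04] [ 0.52  0.64 -0.5   1.68  0.37  0.92 -0.13] 0.0021259368275265123 [ 0.50021451 -0.02572558  0.62846678]
```

View pics/both1.png

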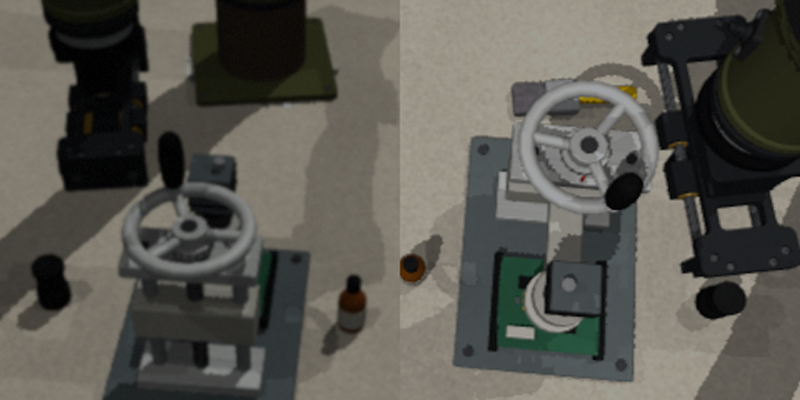

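```bash
python3 - <<'E'
import cv2,numpy as np
from h import proj
a=cv2.imread("pics/scene1.png"); print(proj("scene",[[.5505,-.173,.256],[.5505,-.173,.32]]))
a=a[130:290,140:300]
cv2.imwrite("pics/z1.png",np.clip(cv2.resize(a,(640,640),interpolation=cv2.INTER_CUBIC)*2.0,0,255))
E
```

```text
[[199.8256191  206.78055745]
 [194.77663768 173.89633434]][ WARN:0@0.566] global loadsave.cpp:1063 imwrite_ Unsupported depth image for selected encoder is fallbacked to CV_8U.
```

View pics/z1.png

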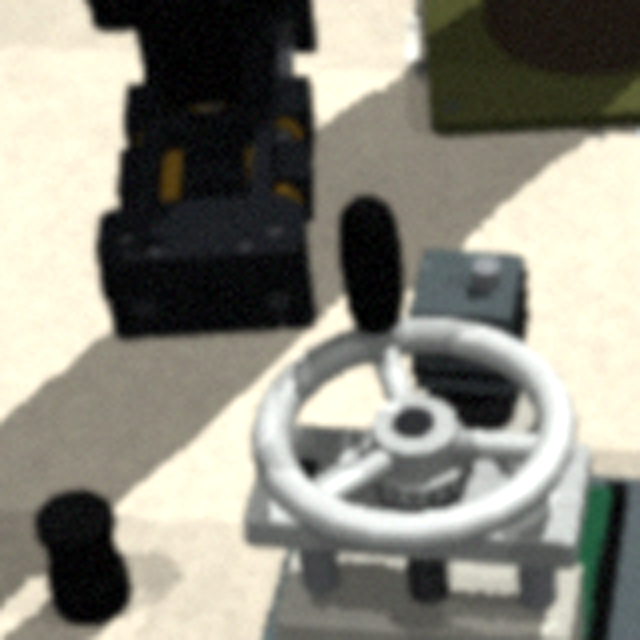

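```bash
cat > nx.py <<'E'
from h import *
import sys
A=[float(v) for v in sys.argv[1:]]
s=get_state();print(s["clock"],s["tool_pos"],s["contact_force"].round(2),s["q"].round(2))
rows([C(a) for a in A])
E
python3 nx.py 200 195 191 187 183
```

```text
2.075 [ 0.55048197 -0.17303167  0.27496932] [ 0.5  -0.03  0.63] [ 0.52  0.64 -0.5   1.68  0.37  0.92 -0.13]
[1, 0.001, -0.079, 0.003, -0.0, 0.0, -0.0]
[1, -0.011, -0.094, 0.003, -0.0, 0.0, -0.0]
[1, -0.019, -0.107, 0.003, -0.0, 0.0, -0.0]
[1, -0.026, -0.119, 0.003, -0.0, 0.0, -0.0]
[1, -0.033, -0.132, 0.003, -0.0, 0.0, -0.0]
```

Request:
play_rows:
  deltas:
    - [[1,0.001,-0.079,0.003,0,0,0],[1,-0.011,-0.094,0.003,0,0,0],[1,-0.019,-0.107,0.003,0,0,0],[1,-0.026,-0.119,0.003,0,0,0],[1,-0.033,-0.132,0.003,0,0,0]]

```text
clock: 2.7
tool_pos: [0.5405, -0.1343, 0.2744]
eef_rot: [1.0, -0.001, -0.0, -0.0]
contact_force: [-0.0, -2.7, 2.8]
opening: 0.006
```

```bash
python3 nx.py 180 176 172 168 164; python3 - <<'E'
from h import *
for n in("scene","top"): cv2.imwrite(f"pics/{n}2.png",vision.snapshot(n)[:,:,::-1])
a=cv2.imread("pics/scene2.png")[100:340,130:370];b=cv2.imread("pics/top2.png")[120:360,300:540]
cv2.imwrite("pics/both2.png",cv2.resize(np.hstack([a,b]),(800,400),interpolation=cv2.INTER_CUBIC))
E
```

```text
2.7 [ 0.54054928 -0.13429057  0.27442418] [-0.02 -2.67  2.78] [ 0.46  0.61 -0.5   1.74  0.36  0.88 -0.2 ]
[1, -0.004, -0.013, 0.001, -0.0, 0.0, -0.0]
[1, -0.008, -0.025, 0.001, -0.0, 0.0, -0.0]
[1, -0.012, -0.038, 0.001, -0.0, 0.0, -0.0]
[1, -0.015, -0.051, 0.001, -0.0, 0.0, -0.0]
[1, -0.017, -0.063, 0.001, -0.0, 0.0, -0.0]
```

View pics/both2.png

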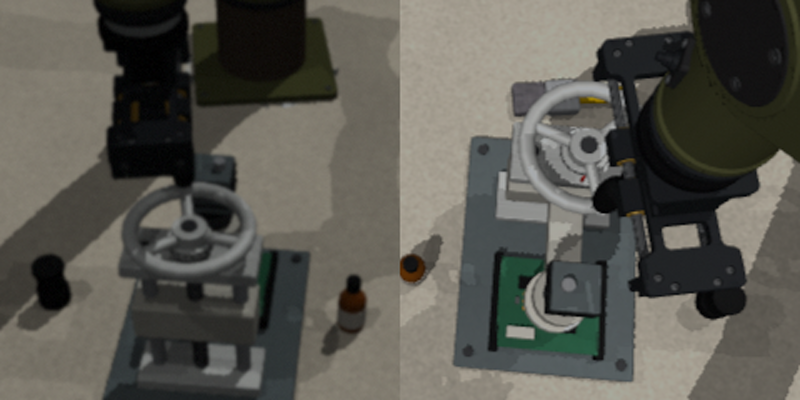

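```bash
python3 nx.py 177 171 165 159 153
```

```text
2.8 [ 0.54062215 -0.13312514  0.27433348] [-0.2  -1.92  2.79] [ 0.46  0.61 -0.5   1.74  0.36  0.88 -0.2 ]
[1, -0.007, -0.018, 0.001, -0.0, 0.0, 0.0]
[1, -0.013, -0.037, 0.001, -0.0, 0.0, 0.0]
[1, -0.017, -0.056, 0.001, -0.0, 0.0, 0.0]
[1, -0.019, -0.074, 0.001, -0.0, 0.0, 0.0]
[1, -0.02, -0.092, 0.001, -0.0, 0.0, 0.0]
```

Request:
play_rows:
  deltas:
    - [[1,-0.007,-0.018,0.001,0,0,0],[1,-0.013,-0.037,0.001,0,0,0],[1,-0.017,-0.056,0.001,0,0,0],[1,-0.019,-0.074,0.001,0,0,0],[1,-0.02,-0.092,0.001,0,0,0]]

```text
clock: 3.42
tool_pos: [0.5342, -0.1052, 0.2739]
eef_rot: [1.0, 0.0, -0.001, -0.001]
contact_force: [-0.1, -4.3, 1.6]
opening: 0.003
```

```bash
python3 nx.py 147 141 135 129 123
```

```text
3.425 [ 0.5342188  -0.10522105  0.2739401 ] [-0.14 -4.31  1.58] [ 0.42  0.6  -0.5   1.78  0.36  0.86 -0.25]
[1, 0.001, -0.016, -0.0, -0.0, 0.0, 0.0]
[1, 0.0, -0.031, -0.0, -0.0, 0.0, 0.0]
[1, 0.001, -0.047, -0.0, -0.0, 0.0, 0.0]
[1, 0.005, -0.065, -0.0, -0.0, 0.0, 0.0]
[1, 0.012, -0.083, -0.0, -0.0, 0.0, 0.0]
```

Request:
play_rows:
  deltas:
    - [[1,0.001,-0.016,0,0,0,0],[1,0,-0.031,0,0,0,0],[1,0.001,-0.047,0,0,0,0],[1,0.005,-0.065,0,0,0,0],[1,0.012,-0.083,0,0,0,0]]

```text
clock: 4.05
tool_pos: [0.5371, -0.0793, 0.2737]
eef_rot: [1.0, 0.0, -0.002, -0.001]
contact_force: [-2.8, -1.9, 1.3]
opening: 0.008
```

```bash
python3 nx.py 117 111 105 99 93; python3 - <<'E'
from h import *
for n in("scene","top"): cv2.imwrite(f"pics/{n}3.png",vision.snapshot(n)[:,:,::-1])
a=cv2.imread("pics/scene3.png")[100:340,130:370];b=cv2.imread("pics/top3.png")[120:360,300:540]
cv2.imwrite("pics/both3.png",cv2.resize(np.hstack([a,b]),(800,400),interpolation=cv2.INTER_CUBIC))
E
```

```text
4.05 [ 0.5371332  -0.07932177  0.27370041] [-2.81 -1.9   1.32] [ 0.37  0.59 -0.5   1.78  0.36  0.86 -0.3 ]
[1, 0.012, -0.016, -0.001, -0.001, 0.001, 0.0]
[1, 0.026, -0.034, -0.001, -0.001, 0.001, 0.0]
[1, 0.044, -0.051, -0.001, -0.001, 0.001, 0.0]
[1, 0.063, -0.066, -0.001, -0.001, 0.001, 0.0]
[1, 0.082, -0.079, -0.001, -0.001, 0.001, 0.0]
```

View pics/both3.png

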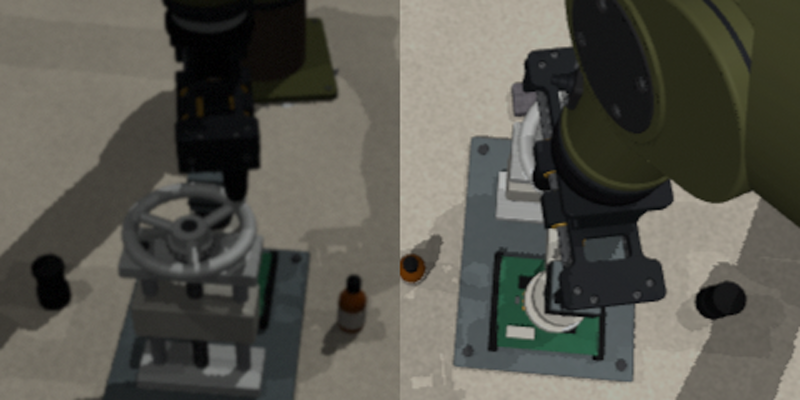

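Request:
play_rows:
  deltas:
    - [[1,0.012,-0.016,0,0,0,0],[1,0.026,-0.034,0,0,0,0],[1,0.044,-0.051,0,0,0,0],[1,0.063,-0.066,0,0,0,0],[1,0.082,-0.079,0,0,0,0]]

```text
clock: 4.78
tool_pos: [0.5625, -0.0543, 0.2735]
eef_rot: [1.0, 0.001, -0.001, -0.001]
contact_force: [-4.1, -0.5, -0.6]
opening: 0.005
```

```bash
python3 nx.py 87 81 75 69 63
```

```text
4.775 [ 0.56253655 -0.05430952  0.27354994] [-4.14 -0.53 -0.63] [ 0.31  0.62 -0.49  1.72  0.36  0.89 -0.33]
[1, 0.016, -0.006, -0.002, -0.001, 0.001, 0.001]
[1, 0.035, -0.015, -0.002, -0.001, 0.001, 0.001]
[1, 0.054, -0.021, -0.002, -0.001, 0.001, 0.001]
[1, 0.073, -0.027, -0.002, -0.001, 0.001, 0.001]
[1, 0.094, -0.03, -0.002, -0.001, 0.001, 0.001]
```

Request:
play_rows:
  deltas:
    - [[1,0.016,-0.006,-0.001,0,0,0],[1,0.035,-0.015,-0.001,0,0,0],[1,0.054,-0.021,-0.001,0,0,0],[1,0.073,-0.027,-0.001,0,0,0],[1,0.094,-0.03,-0.001,0,0,0]]

```text
clock: 5.4
tool_pos: [0.5913, -0.0445, 0.274]
eef_rot: [1.0, 0.001, -0.001, -0.002]
contact_force: [-3.3, 1.6, -1.0]
opening: 0.003
```

```bash
python3 nx.py 57 51 45 39 33;  python3 - <<'E'
from h import *
for n in("scene","top"): cv2.imwrite(f"pics/{n}4.png",vision.snapshot(n)[:,:,::-1])
a=cv2.imread("pics/scene4.png")[100:340,130:370];b=cv2.imread("pics/top4.png")[120:360,300:540]
cv2.imwrite("pics/both4.png",cv2.resize(np.hstack([a,b]),(800,400),interpolation=cv2.INTER_CUBIC))
E
```

```text
5.4 [ 0.59128299 -0.04452249  0.27395122] [-3.31  1.56 -0.97] [ 0.28  0.66 -0.49  1.64  0.36  0.94 -0.34]
[1, 0.021, 0.003, -0.0, -0.001, 0.001, 0.001]
[1, 0.045, 0.007, -0.0, -0.001, 0.001, 0.001]
[1, 0.07, 0.015, -0.0, -0.001, 0.001, 0.001]
[1, 0.095, 0.028, -0.0, -0.001, 0.001, 0.001]
[1, 0.118, 0.044, -0.001, -0.001, 0.001, 0.001]
```

View pics/both4.png

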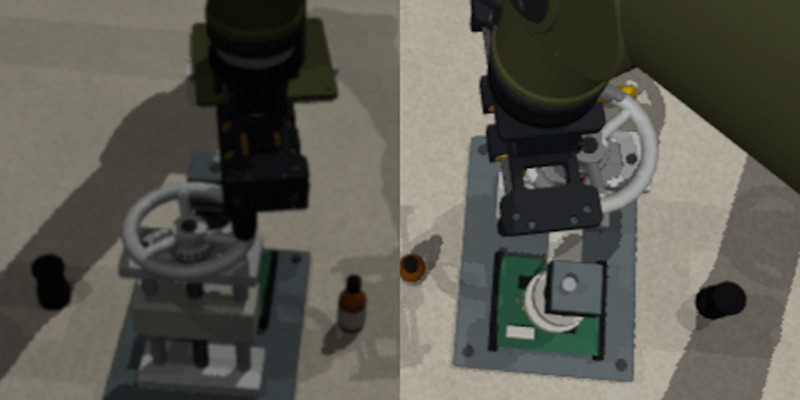

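Request:
play_rows:
  deltas:
    - [[1,0.021,0.003,0,0,0,0],[1,0.045,0.007,0,0,0,0],[1,0.07,0.015,0,0,0,0],[1,0.095,0.028,0,0,0,0],[1,0.118,0.044,0,0,0,0]]

```text
clock: 6.12
tool_pos: [0.6287, -0.0571, 0.2742]
eef_rot: [1.0, 0.002, 0.001, -0.003]
contact_force: [0.2, 3.8, -1.8]
opening: 0.004
```

```bash
python3 nx.py 27 21 15 9 3
```

```text
6.125 [ 0.62873779 -0.05712615  0.27416631] [ 0.22  3.82 -1.76] [ 0.28  0.71 -0.48  1.52  0.36  1.   -0.3 ]
[1, 0.013, 0.018, 0.0, -0.002, -0.0, 0.001]
[1, 0.029, 0.036, 0.0, -0.002, -0.0, 0.001]
[1, 0.044, 0.054, 0.0, -0.002, -0.0, 0.001]
[1, 0.055, 0.073, 0.0, -0.002, -0.0, 0.001]
[1, 0.065, 0.092, 0.0, -0.002, -0.0, 0.001]
```

Request:
play_rows:
  deltas:
    - [[1,0.013,0.018,0,0,0,0],[1,0.029,0.036,0,0,0,0],[1,0.044,0.054,0,0,0,0],[1,0.055,0.073,0,0,0,0],[1,0.065,0.092,0,0,0,0]]

```text
clock: 6.75
tool_pos: [0.6485, -0.0852, 0.2743]
eef_rot: [1.0, 0.002, 0.001, -0.002]
contact_force: [-0.1, 4.5, 0.1]
opening: 0.008
```

```bash
python3 nx.py -3 -9 -15 -21 -27
```

```text
6.75 [ 0.64852336 -0.08521429  0.27428872] [-0.08  4.47  0.05] [ 0.31  0.74 -0.48  1.44  0.37  1.05 -0.24]
[1, 0.007, 0.017, 0.001, -0.002, -0.001, 0.001]
[1, 0.012, 0.036, 0.001, -0.002, -0.001, 0.001]
[1, 0.016, 0.055, 0.001, -0.002, -0.001, 0.001]
[1, 0.018, 0.073, 0.001, -0.002, -0.001, 0.001]
[1, 0.02, 0.091, 0.001, -0.002, -0.001, 0.001]
```

Request:
play_rows:
  deltas:
    - [[1,0.007,0.017,0.001,0,0,0],[1,0.012,0.036,0.001,0,0,0],[1,0.016,0.055,0.001,0,0,0],[1,0.018,0.073,0.001,0,0,0],[1,0.02,0.091,0.001,0,0,0]]

```text
clock: 7.38
tool_pos: [0.6549, -0.1127, 0.2741]
eef_rot: [1.0, 0.002, 0.001, -0.003]
contact_force: [-0.0, 3.3, 1.1]
opening: 0.004
```

```bash
python3 nx.py -33 -39 -45 -51 -57;  python3 - <<'E'
from h import *
for n in("scene","top"): cv2.imwrite(f"pics/{n}5.png",vision.snapshot(n)[:,:,::-1])
a=cv2.imread("pics/scene5.png")[100:340,130:370];b=cv2.imread("pics/top5.png")[120:360,300:540]
cv2.imwrite("pics/both5.png",cv2.resize(np.hstack([a,b]),(800,400),interpolation=cv2.INTER_CUBIC))
E
```

```text
7.375 [ 0.65486473 -0.11273913  0.2740711 ] [-0.05  3.32  1.05] [ 0.35  0.76 -0.48  1.41  0.37  1.06 -0.2 ]
[1, -0.001, 0.016, 0.0, -0.002, -0.001, 0.001]
[1, -0.001, 0.031, 0.0, -0.002, -0.001, 0.001]
[1, -0.002, 0.047, -0.0, -0.002, -0.001, 0.001]
[1, -0.005, 0.065, -0.0, -0.002, -0.001, 0.001]
[1, -0.012, 0.083, -0.0, -0.002, -0.001, 0.001]
```

View pics/both5.png

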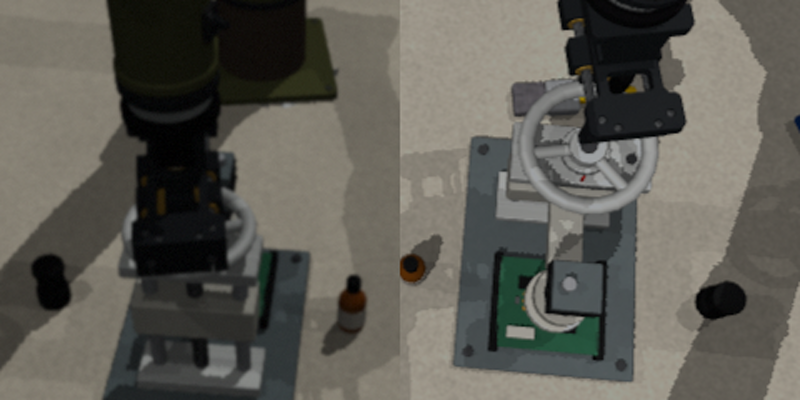

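Request:
play_rows:
  deltas:
    - [[1,-0.001,0.016,0,0,0,0],[1,-0.001,0.031,0,0,0,0],[1,-0.002,0.047,0,0,0,0],[1,-0.005,0.065,0,0,0,0],[1,-0.012,0.083,0,0,0,0]]

```text
clock: 8.1
tool_pos: [0.6517, -0.14, 0.2739]
eef_rot: [1.0, 0.001, 0.002, -0.001]
contact_force: [3.2, 2.2, -0.0]
opening: 0.006
```

```bash
python3 nx.py -63 -69 -75 -81 -87
```

```text
8.1 [ 0.65173931 -0.13998781  0.27391888] [ 3.2   2.22 -0.02] [ 0.39  0.76 -0.48  1.4   0.37  1.07 -0.16]
[1, -0.012, 0.011, -0.0, -0.001, -0.001, 0.0]
[1, -0.026, 0.03, -0.0, -0.001, -0.001, 0.0]
[1, -0.043, 0.047, -0.001, -0.001, -0.001, 0.0]
[1, -0.062, 0.062, -0.001, -0.001, -0.001, 0.0]
[1, -0.081, 0.074, -0.001, -0.001, -0.001, 0.0]
```

Request:
play_rows:
  deltas:
    - [[1,-0.012,0.011,0,0,0,0],[1,-0.026,0.03,0,0,0,0],[1,-0.043,0.047,0,0,0,0],[1,-0.062,0.062,0,0,0,0],[1,-0.081,0.074,0,0,0,0]]

```text
clock: 8.72
tool_pos: [0.627, -0.1629, 0.2739]
eef_rot: [1.0, 0.0, 0.002, -0.001]
contact_force: [3.2, 1.2, 1.3]
opening: 0.006
```

```bash
python3 nx.py -93 -99 -105 -111 -117
```

```text
8.725 [ 0.62703539 -0.16285527  0.27386095] [3.25 1.16 1.32] [ 0.44  0.73 -0.49  1.47  0.37  1.03 -0.13]
[1, -0.018, 0.009, -0.001, -0.001, -0.001, 0.0]
[1, -0.037, 0.017, -0.001, -0.001, -0.001, 0.0]
[1, -0.056, 0.024, -0.001, -0.001, -0.001, 0.0]
[1, -0.075, 0.03, -0.001, -0.001, -0.001, 0.0]
[1, -0.096, 0.032, -0.001, -0.001, -0.001, 0.0]
```

Request:
play_rows:
  deltas:
    - [[1,-0.018,0.009,0,0,0,0],[1,-0.037,0.017,0,0,0,0],[1,-0.056,0.024,0,0,0,0],[1,-0.075,0.03,0,0,0,0],[1,-0.096,0.032,0,0,0,0]]

```text
clock: 9.35
tool_pos: [0.5979, -0.1728, 0.2737]
eef_rot: [1.0, 0.0, 0.002, -0.001]
contact_force: [2.7, 0.0, -0.3]
opening: 0.004
```

```bash
python3 nx.py -123 -129 -134 -139 -144;  python3 - <<'E'
from h import *
for n in("scene","top"): cv2.imwrite(f"pics/{n}6.png",vision.snapshot(n)[:,:,::-1])
a=cv2.imread("pics/scene6.png")[100:340,130:370];b=cv2.imread("pics/top6.png")[120:360,300:540]
cv2.imwrite("pics/both6.png",cv2.resize(np.hstack([a,b]),(800,400),interpolation=cv2.INTER_CUBIC))
E
```

```text
9.35 [ 0.59792599 -0.17275276  0.27373512] [ 2.7   0.04 -0.3 ] [ 0.48  0.7  -0.49  1.55  0.37  0.99 -0.12]
[1, -0.022, -0.001, -0.001, -0.001, -0.001, 0.0]
[1, -0.046, -0.005, -0.001, -0.001, -0.001, 0.0]
[1, -0.067, -0.011, -0.001, -0.001, -0.001, 0.0]
[1, -0.088, -0.021, -0.001, -0.001, -0.001, 0.0]
[1, -0.108, -0.033, -0.001, -0.001, -0.001, 0.0]
```

View pics/both6.png

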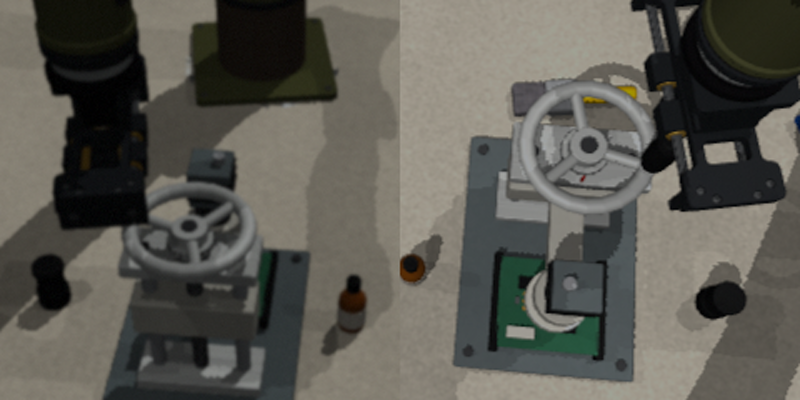

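Request:
play_rows:
  deltas:
    - [[1,-0.022,-0.001,0,0,0,0],[1,-0.046,-0.005,0,0,0,0],[1,-0.067,-0.011,0,0,0,0],[1,-0.088,-0.021,0,0,0,0],[1,-0.108,-0.033,0,0,0,0]]

```text
clock: 10.07
tool_pos: [0.5634, -0.1636, 0.2734]
eef_rot: [1.0, -0.0, 0.0, -0.0]
contact_force: [0.3, -3.6, 1.2]
opening: 0.008
```

```bash
python3 nx.py -147 -150 -153 -156 -158
```

```text
10.075 [ 0.56344227 -0.16363458  0.27344905] [ 0.28 -3.6   1.16] [ 0.49  0.65 -0.5   1.66  0.37  0.93 -0.15]
[1, -0.004, -0.011, -0.002, -0.0, -0.0, -0.0]
[1, -0.014, -0.019, -0.002, -0.0, -0.0, -0.0]
[1, -0.023, -0.027, -0.002, -0.0, -0.0, -0.0]
[1, -0.032, -0.036, -0.002, -0.0, -0.0, -0.0]
[1, -0.038, -0.042, -0.002, -0.0, -0.0, -0.0]
```

Request:
play_rows:
  deltas:
    - [[1,-0.006,-0.011,0,0,0,0],[1,-0.014,-0.019,0,0,0,0],[1,-0.023,-0.027,0,0,0,0],[1,-0.03,-0.034,0,0,0,0],[1,-0.03,-0.034,0,0,0,0]]

```text
clock: 10.7
tool_pos: [0.5541, -0.1528, 0.2734]
eef_rot: [1.0, 0.0, -0.0, -0.001]
contact_force: [0.5, -2.0, 2.2]
opening: 0.001
```

```bash
cat > cmp.py <<'E'
from h import *
import sys
k=sys.argv[1]
for n in("scene","top"): cv2.imwrite(f"pics/{n}{k}.png",vision.snapshot(n)[:,:,::-1])
o=[]
for j in("0",k):
    a=cv2.imread(f"pics/scene{j}.png")[150:260,190:300];b=cv2.imread(f"pics/top{j}.png")[150:260,360:470]
    o.append(np.hstack([cv2.resize(x,(390,300) if 0 else (300,300),interpolation=cv2.INTER_CUBIC) for x in(a,b)]))
cv2.imwrite(f"pics/cmp{k}.png",np.clip(np.vstack(o).astype(float)*1.4,0,255).astype(np.uint8))
s=get_state();print(s["clock"],s["tool_pos"],s["contact_force"].round(2))
E
python3 cmp.py 7
```

```text
10.8 [ 0.55435446 -0.15283108  0.27335551] [ 0.04 -1.85  0.2 ]
```

View pics/cmp7.png

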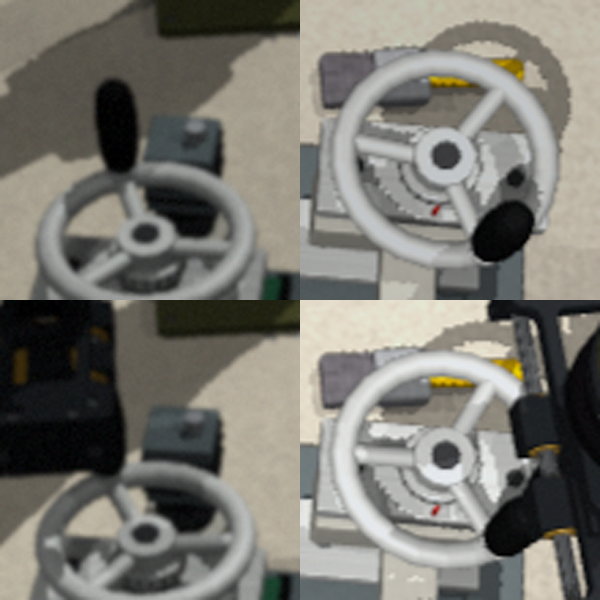

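```bash
cat > pol.py <<'E'
from h import *
import sys
def pol(n,j,hub):
    im=cv2.imread(f"pics/{n}{j}.png"); A=np.radians(np.arange(0,360,.5)); Rr=np.arange(.012,.066,.0005)
    a,q=np.meshgrid(A,Rr)
    P=np.c_[(hub[0]+q*np.cos(a)).ravel(),(hub[1]+q*np.sin(a)).ravel(),np.full(a.size,.2275)]
    m=proj(n,P).reshape(*a.shape,2).astype(np.float32)
    return cv2.remap(im,m[...,0],m[...,1],cv2.INTER_CUBIC)
if __name__=="__main__":
    k=sys.argv[1]
    o=[]
    for n,h in(("top",(.5933,-.1095)),("scene",(.5945,-.109))):
        for j in("0",k):
            o.append(pol(n,j,h))
    im=np.vstack(o)
    im=cv2.resize(im,(720,4*140)); im=np.clip(im.astype(float)*1.4,0,255).astype(np.uint8)
    for i in range(0,36): cv2.line(im,(i*20,0),(i*20,560 if i%9==0 else 4),(0,0,255),1)
    cv2.imwrite(f"pics/pol{k}.png",im)
E
python3 pol.py 7
```

```text
(no output)
```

View pics/pol7.png

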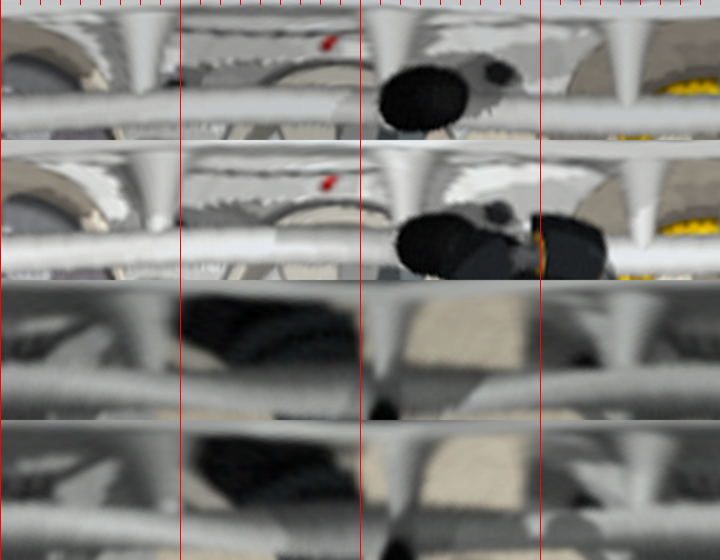

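```bash
cat > ms.py <<'E'
from pol import *
from scipy.ndimage import gaussian_filter1d
k=sys.argv[1]
for n,h in(("top",(.5933,-.1095)),("scene",(.5945,-.109))):
    a=cv2.cvtColor(pol(n,"0",h),cv2.COLOR_BGR2GRAY).astype(np.float32)
    b=cv2.cvtColor(pol(n,k,h),cv2.COLOR_BGR2GRAY).astype(np.float32)
    for c in ((72,193,313) if n=="top" else (76,192,313)):
        for r0,r1 in((.025,.036),(.034,.046)):
            i0,i1=int((r0-.012)/.0005),int((r1-.012)/.0005)
            w=9
            t=a[i0:i1,int((c-w)*2):int((c+w)*2)]; s=b[i0:i1,int((c-w-14)*2):int((c+w+14)*2)]
            m=cv2.matchTemplate(s,t,cv2.TM_CCOEFF_NORMED)[0]; j=m.argmax()
            d=0
            if 0<j<len(m)-1: d=(m[j-1]-m[j+1])/(2*(m[j-1]-2*m[j]+m[j+1]))
            print(n,c,r0,"shift deg",round((j+d)/2-14,2),round(float(m[j]),3))
E
python3 ms.py 7
```

```text
top 72 0.025 shift deg 9.16 0.976
top 72 0.034 shift deg 8.34 0.924
top 193 0.025 shift deg 6.57 0.879
top 193 0.034 shift deg 9.21 0.905
top 313 0.025 shift deg 8.09 0.986
top 313 0.034 shift deg 7.93 0.939
scene 76 0.025 shift deg 9.88 0.877
scene 76 0.034 shift deg 8.45 0.879
scene 192 0.025 shift deg -1.35 0.849
scene 192 0.034 shift deg 6.73 0.88
scene 313 0.025 shift deg 10.04 0.907
scene 313 0.034 shift deg 8.17 0.981
```

```bash
python3 nx.py -156 -157 -158 -159.5 -161
```

```text
10.8 [ 0.55435446 -0.15283108  0.27335551] [ 0.04 -1.85  0.2 ] [ 0.48  0.64 -0.5   1.69  0.37  0.91 -0.16]
[1, -0.002, 0.0, -0.002, -0.0, 0.0, 0.0]
[1, -0.005, -0.003, -0.002, -0.0, 0.0, 0.0]
[1, -0.007, -0.006, -0.002, -0.0, 0.0, 0.0]
[1, -0.011, -0.01, -0.002, -0.0, 0.0, 0.0]
[1, -0.015, -0.015, -0.002, -0.0, 0.0, 0.0]
```

Request:
play_rows:
  deltas:
    - [[1,-0.005,-0.003,0,0,0,0],[1,-0.007,-0.006,0,0,0,0],[1,-0.011,-0.01,0,0,0,0],[1,-0.015,-0.014,0,0,0,0],[1,-0.015,-0.014,0,0,0,0]]

```text
clock: 11.42
tool_pos: [0.5496, -0.1484, 0.2734]
eef_rot: [1.0, 0.0, -0.0, -0.001]
contact_force: [-0.1, -3.3, 1.6]
opening: 0.005
```

```bash
python3 cmp.py 8; python3 pol.py 8; python3 ms.py 8
```

```text
11.525 [ 0.54974985 -0.14847278  0.27336432] [-0.18 -2.7   2.03]
top 72 0.025 shift deg 4.52 0.967
top 72 0.034 shift deg 3.85 0.948
top 193 0.025 shift deg 1.94 0.893
top 193 0.034 shift deg 3.76 0.97
top 313 0.025 shift deg 3.81 0.956
top 313 0.034 shift deg 3.34 0.956
scene 76 0.025 shift deg 5.98 0.752
scene 76 0.034 shift deg 2.55 0.894
scene 192 0.025 shift deg -2.26 0.818
scene 192 0.034 shift deg 2.63 0.913
scene 313 0.025 shift deg 4.73 0.904
scene 313 0.034 shift deg 3.19 0.995
```

View pics/pol8.png

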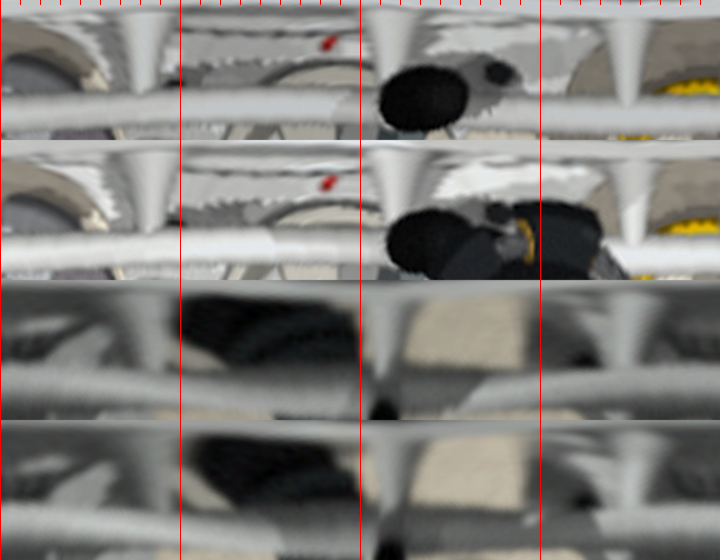

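Request:
play_rows:
  deltas:
    - [[1,-0.001,-0.002,0,0,0,0],[1,-0.002,-0.005,0,0,0,0],[1,-0.002,-0.007,0,0,0,0],[1,-0.002,-0.007,0,0,0,0]]

```text
clock: 12.02
tool_pos: [0.5491, -0.1463, 0.2734]
eef_rot: [1.0, 0.0, -0.0, -0.001]
contact_force: [-0.6, -2.9, 2.7]
opening: 0.002
```

```bash
python3 cmp.py 9; python3 pol.py 9; python3 ms.py 9
```

```text
12.125 [ 0.5491548  -0.14624244  0.27334349] [-0.24 -3.22  1.45]
top 72 0.025 shift deg 2.23 0.968
top 72 0.034 shift deg 1.63 0.971
top 193 0.025 shift deg -0.54 0.926
top 193 0.034 shift deg 0.58 0.987
top 313 0.025 shift deg 1.38 0.97
top 313 0.034 shift deg 1.08 0.951
scene 76 0.025 shift deg 4.26 0.749
scene 76 0.034 shift deg 0.2 0.901
scene 192 0.025 shift deg -2.52 0.89
scene 192 0.034 shift deg 0.12 0.96
scene 313 0.025 shift deg 2.35 0.888
scene 313 0.034 shift deg 0.97 0.996
```

View pics/pol9.png

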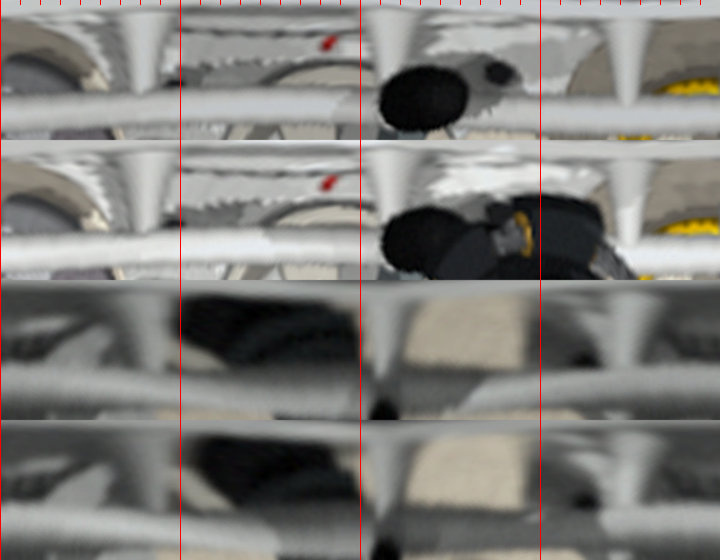

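Request:
play_rows:
  deltas:
    - [[1,0.005,0.07,0,0,0,0],[1,0.005,0.15,0,0,0,0],[1,0,0.3,-0.15,0,0,0],[1,-0.15,0.5,-0.3,0,0,0],[1,-0.3,0.65,-0.4,0,0,0]]

```text
clock: 12.75
tool_pos: [0.4799, -0.3193, 0.3787]
eef_rot: [1.0, 0.001, 0.001, -0.002]
contact_force: [0.1, -0.4, -0.1]
opening: 0.008
```

Request:
play_rows:
  deltas:
    - [[1,-0.15,0.15,0,0,0,0.06],[1,-0.3,0.3,0.1,0,0,0.12],[1,-0.4,0.45,0.2,0,0,0.18],[1,-0.5,0.6,0.3,0,0,0.24],[1,-0.5,0.6,0.3,0,0,0.3]]

```text
clock: 13.38
tool_pos: [0.3263, -0.5012, 0.2846]
eef_rot: [0.89, -0.457, -0.003, -0.003]
contact_force: [0.0, 0.9, 0.4]
opening: 0.008
```

```bash
python3 cmp.py 10; python3 pol.py 10; python3 ms.py 10
```

```text
13.475 [ 0.33022254 -0.4990306   0.28648217] [ 0.79 -0.12  0.26]
top 72 0.025 shift deg 0.79 0.99
top 72 0.034 shift deg 0.82 0.987
top 193 0.025 shift deg 0.96 0.976
top 193 0.034 shift deg 1.04 0.986
top 313 0.025 shift deg 0.79 0.992
top 313 0.034 shift deg 0.77 0.994
scene 76 0.025 shift deg 2.94 0.801
scene 76 0.034 shift deg -0.72 0.921
scene 192 0.025 shift deg 0.54 0.965
scene 192 0.034 shift deg 1.15 0.981
scene 313 0.025 shift deg 1.2 0.989
scene 313 0.034 shift deg 0.86 0.995
```

View pics/pol10.png

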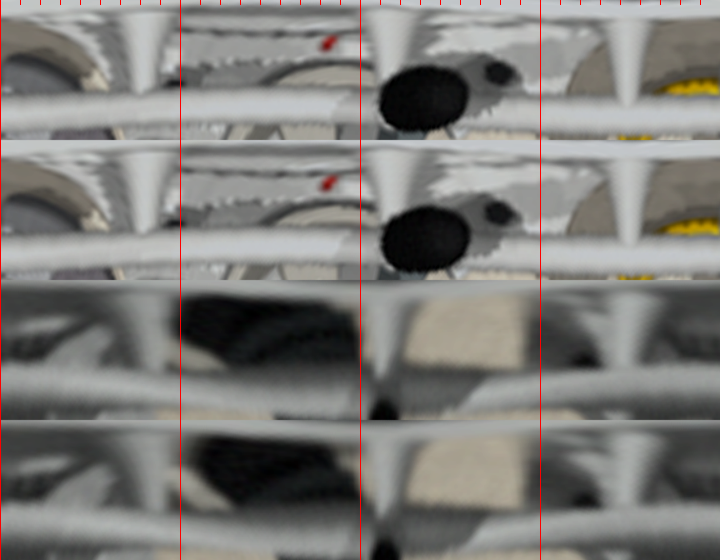

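View pics/cmp10.png

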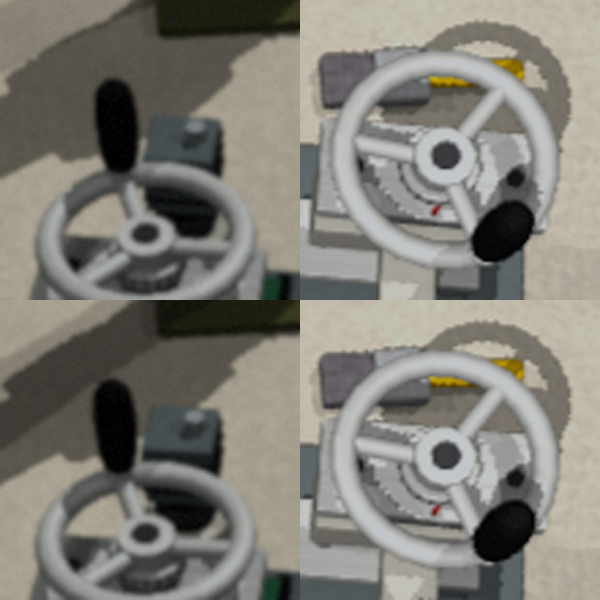

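```bash
python3 - <<'E'
import cv2,numpy as np
a=cv2.imread("pics/top0.png")[130:370,280:520];b=cv2.imread("pics/top10.png")[130:370,280:520]
d=cv2.absdiff(a,b)
cv2.imwrite("pics/by.png",cv2.resize(np.hstack([a,b,np.clip(d.astype(int)*3,0,255).astype(np.uint8)]),(798,266)))
E
```

```text
(no output)
```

View pics/by.png

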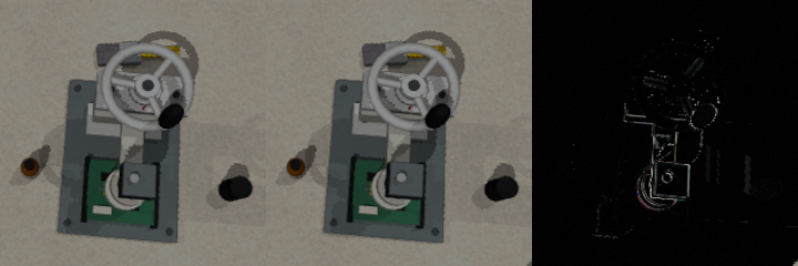

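The difference picture shows only the lifted carriage and camera, plus a trace along the handle. The bottle, lens and brush show no change. I'm handing it in.

```bash
python3 - <<'E'
from plant import r,get_state
s=get_state(); print(s["clock"],s["qd"].round(3),s["contact_force"].round(2)); print(r.finish_job())
E
```

```text
13.475 [-0.017 -0.025 -0.067 -0.005  0.023  0.013  0.1  ] [ 0.79 -0.12  0.26]
the job is handed in; nothing more can be done
None
```

I pushed the wheel once round clockwise with the outside of the shut fingertips against the handle. I then took the fingers away and handed the job in at 13.5 s. The contact force read at the end of each move was about 5 N or less.

- **Wheel angle:** compared with the first pictures, the handle stopped about 0.9° (0.016 rad) short of where it began. The top camera gave 0.8–1.0°. The scene camera mostly agreed at 0.5–1.2°, but one of its spokes gave scattered readings (−0.7° and 2.9°), which I disregarded because the background there confuses the match. I left the small shortfall rather than risk pushing too far.
- **Camera and other objects:** the last top picture shows the camera raised. I did not measure the 8 mm lift. The bottle, lens and brush had not moved, and the arm was clear of the stand.

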